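Lock the cover of a belt drive box with a quarter-turn screw

TASK

Take the red-handled flat screwdriver from the blue stand, seat its blade in the slot of the loose quarter-turn screw in the yellow collar on the green drive box, press the screw down against its spring and, still pressing, turn it a quarter turn clockwise past its keeper so that it springs up locked when let go, never pushing on it with more than 16 newtons. Then put the red screwdriver back upright and fully down in the free hole of the stand and let go. Leave the yellow screwdriver and the other things lying about as they are.

Things in the scene. Friction and masses are not known exactly. Their poses are not given: they have to be found in the camera images.
- flat_driver_grip (a point): centre of the red screwdriver's handle, half-way up; the tool (128 mm, about 0.14 kg) starts upright in the stand, bit down. Site z points along the tool from bit to handle end. Handle 26 x 26 mm square, flat sides facing point x and y, 66 mm long (33 mm above and below this point); below it a black flange 34 mm across, 6 mm thick, its underside 39 mm below this point, resting on the stand
- flat_driver: the same red screwdriver, axes as its grip point; origin at the end of its blade, 95 mm below the grip point. Below the flange a shaft 9 mm across, then the flat blade: 14 mm wide along y, 2.8 mm thick along x, 10 mm of it showing below the shaft
- cross_driver: yellow-handled cross-tip screwdriver of the same outline, upright in the other hole of the stand; leave it; origin at the end of its bit
- stand: fixed blue block 70 (x) x 180 (y) x 65 mm tall with two round through holes 20 mm across; origin under its centre
- stand_hole0 (a point): centre of the mouth of one hole, on the top of the stand (55 mm from its centre along its y)
- stand_hole1 (a point): centre of the mouth of the other hole (55 mm from the centre along minus y)
- drive_box: fixed green box 170 (x) x 220 (y) mm on a foot 210 x 240 mm, cover top 88 mm above the table, black pulley on its -y side, origin under its centre. Two slotted screws in the cover: the loose one in a yellow collar, a locked one in a grey collar (leave it). Yellow collar: 29 mm inside, 39 mm outside, top 91 mm above the table
- screw (a point): centre of the loose screw's head when up, 90.5 mm above the table; axes of the box, z up. The head's top face lies up to 3 mm above or below this point, different each time. Aluminium disc, 25 mm; slot across it 4.6 mm wide, 7 mm deep, dark floor. At screw_turn 0 the slot runs along point y give or take 1 rad: look, or feel for it, turning the blade on the head under a light push until it drops in
- screw_depth (a joint): how far the screw is pressed down, m: 0 up. Spring: 5 N at 0, rising 2 N per mm: 12 N at 0.0035, 16 N at 0.0055. Inside, a pin stops the screw from turning unless it is pressed at least 0.0035; pressing deeper than 0.0055 damages the catch and is not allowed (solid end at 0.009)
- screw_turn (a joint): how far the screw is turned clockwise seen from above, rad: starts 0 to 0.1, solid stop at 1.6. Its pin passes below a keeper between about 0.15 and 1.35, where it must be kept pressed; beyond 1.4, when let up, the screw springs up and is locked. It takes about 0.1 N m to turn; do not twist on with over 0.3 N m against keeper or stop
- oil_can: blue round can, 60 mm across, 120 mm tall; origin under its centre; not part of the job
- rivet_jar: pale glass jar, 64 mm across, 85 mm tall; origin under its centre; not part of the job
- hammer: hammer lying on the table; not part of the job
- wrench: steel wrench lying on the table; not part of the job
- blank: punched aluminium plate 90 x 90 x 5 mm lying flat; not part of the job
- bush: brass ring 44 mm across, 30 mm tall; not part of the job

How it is judged:
By the outcome, as a careful person would: the job done as asked, in the order asked, and still so for the second after the job is handed in, with the robot touching nothing.
It also fails if it takes over 72 s, if anything falls off the work surface, if the arm or the gripper's body presses on something with over 40 N, if the wrist force passes 120 N, or if a joint passes its speed limit or range.

ROBOT

A 7-joint arm with a two-finger parallel gripper is mounted at the origin on the work surface. World frame = base frame: x ahead of the robot, y to its left, z up, the work surface at z = 0. Lengths are in m, angles in rad, forces in N, time in s.
With the tool pointing down it reaches from about 0.4 to 0.9 m from the base axis. Payload 5.5 kg.
Tool frame: the origin (TCP) lies midway between the tips of the shut fingers; the grasp point (between the pads) lies 19 mm behind it (manip.grip_depth is the distance from the TCP to the grasp point, in m); z points along the fingers, x is the direction in which the jaws open and shut, and the axes are right-handed (so a half turn about z gives the same grasp; the last joint's range is limited). The gripper opens to 92 mm and grips with 3 to 60 N. Pads are 19 mm wide; open, the fingers measure 130 mm over their backs; the gripper's body (75 mm by 190 mm) begins 47 mm behind the grasp point.
Start: joints at [0.263, 0.501, -0.427, 1.55, 0.221, 1.138, -0.21], TCP at [0.65, 0, 0.227] pointing down, gripper open.
Joint ranges: [-2.88, 2.88], [-0.31, 2.03], [-1.54, 1.56], [0.2, 2.42], [-1.41, 4.55], [0.19, 2.02], [-2.57, 2.57]. Speed limits (rad/s): [2.57, 2.57, 3.14, 3.14, 3.14, 3.14, 3.14].

INTERFACE

Orientations are given as a unit quaternion [x, y, z, w].
In Python, from bench import manip, effector, viewer gives the robot as it stands. Calls block until the motion is done:
- manip.move_pose(position, orientation): joint-space move of the TCP to a pose.
- manip.servo_line(position, ori=None, vel=0.15): straight line of the TCP; ori=None keeps the orientation; vel is the mean speed in m/s.
- manip.movej(angles): joint-space move.
- effector.open_jaws() and effector.close(f_grip=None): open the fingers fully, or close them until they stop; f_grip is the grip in N (None keeps the last).
- manip.sleep(seconds).
- manip.solve_ik(position, orientation): joint angles nearest the present ones, or None.
- viewer.get_image(name): name is "scene" or "side" or "wrist"; returns the picture (420x560x3 uint8, red, green, blue); there is no depth.
- viewer.get_calibration(name): a dict with "vfov" (degrees; the focal length in pixels is half the picture's height over the tangent of half this angle, whatever the lens; pixels are square), "cx", "cy" (the principal point, pixels), "dist_coeffs" ([k1, k2, p1, p2, k3] as OpenCV has them; the pictures are not rectified), "eye" and "attitude" of the camera in the world. Camera axes: x right, y down, z forward; pixel columns grow to the right and rows downward; lengths in m; the calibration is good to about 2 mm. A picture is of the moment at which its call begins: read the wrist's pose just before it. get_calibration takes no time and is no camera call; for the wrist camera it gives the pose at the moment of the call.
A pose or a line that the arm cannot do raises manip.PlanningError and nothing moves.
- manip.hand_in(): hands the job in, once; it reports no verdict.
Readings, each from a call of its own:
- manip.current_clock(): time.
- manip.current_q(): joint angles.
- manip.current_joint_velocities(): joint speeds.
- manip.current_tau(): joint torques, N m.
- manip.current_tool_pos(): TCP position.
- manip.current_tcp_rot(): TCP orientation.
- manip.current_force(): force on the tool from outside, world axes, zero at the start.
- manip.current_wrist_torque(): the same for the moment, N m.
- manip.current_finger_gap(): finger opening in m.
Only numpy, scipy, OpenCV 4.12 (cv2) and the standard library are available. Lean on these libraries where they do the work, as an engineer would, in place of code of your own. Each camera call takes 0.05 s, during which the arm holds its last target. There are 200 camera calls.

## Working session

There is one attempt and no reset: what is moved stays moved. The work goes in short steps, each a Python script; the robot and the scene stay as the last script left them, time stands still between calls to the robot, and variables do not carry over. Pictures are saved under pics/ and viewed, about 8 in all and at most 12, crops included, and the job is handed in when it is done.

```bash
ls; mkdir -p pics; cat > h.py <<'E'
import numpy as np, cv2
from scipy.spatial.transform import Rotation as R
from bench import manip, effector, viewer
def grab(n,f=None):
    c=viewer.get_calibration(n); im=np.array(viewer.get_image(n))
    if f: cv2.imwrite('pics/'+f,im[:,:,::-1])
    return c,im
def camR(c):
    a=np.array(c['attitude'],float)
    return a if a.shape==(3,3) else R.from_quat(a).as_matrix()
def K(c,h=420):
    f=h/2/np.tan(np.radians(c['vfov'])/2); return np.array([[f,0,c['cx']],[0,f,c['cy']],[0,0,1.]])
def rays(c,px):
    u=cv2.undistortPointsIter(np.array(px,float).reshape(-1,1,2),K(c),np.array(c['dist_coeffs'],float),None,None,(3,50,1e-9)).reshape(-1,2)
    d=np.c_[u,np.ones(len(u))]@camR(c).T
    return np.array(c['eye'],float),d
def onplane(c,px,z):
    e,d=rays(c,px); return e+d*((z-e[2])/d[:,2])[:,None]
def proj(c,P):
    Rm=camR(c); return cv2.projectPoints(np.array(P,float).reshape(-1,1,3),cv2.Rodrigues(Rm.T)[0],-Rm.T@np.array(c['eye'],float),K(c),np.array(c['dist_coeffs'],float))[0].reshape(-1,2)
def st():
    print('t',round(manip.current_clock(),2),'p',np.round(manip.current_tool_pos(),4),'F',np.round(manip.current_force(),1),'M',np.round(manip.current_wrist_torque(),2),'gap',round(manip.current_finger_gap(),4))
E
python3 - <<'E'
from h import *
ims=[]
for n in ['scene','side','wrist']:
    c,im=grab(n,n+'0.png'); print(n,c); ims.append(im)
cv2.imwrite('pics/all.png',cv2.resize(np.vstack([np.hstack(ims[:2]),np.hstack([ims[2],ims[2]*0])]),(800,600))[:,:,::-1])
st(); print(manip.current_tcp_rot())
E
```

```text
pics
scene {'vfov': 49.08253070060334, 'cx': 277.2701991581056, 'cy': 206.82858074523128, 'dist_coeffs': array([-0.02751318,  0.        ,  0.        ,  0.        ,  0.        ]), 'eye': array([ 1.24502082, -0.52205623,  1.13705127]), 'attitude': array([ 0.85666861,  0.39565981, -0.14341266, -0.29833709])}
side {'vfov': 43.85384823797261, 'cx': 266.47743202893, 'cy': 208.13334821341553, 'dist_coeffs': array([0.03105979, 0.        , 0.        , 0.        , 0.        ]), 'eye': array([-0.06948596,  0.92932026,  1.0047315 ]), 'attitude': array([-0.27189616,  0.86008997, -0.41322539,  0.12474974])}
wrist {'vfov': 65.87710149018953, 'cx': 275.8969800767916, 'cy': 205.73055381714772, 'dist_coeffs': array([-0.07672014,  0.        ,  0.        ,  0.        ,  0.        ]), 'eye': array([0.6499069 , 0.06731741, 0.38400026]), 'attitude': array([ 9.91758877e-01,  6.88382856e-05, -1.42667184e-03,  1.28110457e-01])}
t 0.15 p [ 6.495e-01 -1.000e-04  2.259e-01] F [-0.  -0.3  0.1] M [0.01 0.06 0.03] gap 0.0917
[ 9.99999715e-01 -1.77390952e-06 -7.55171936e-04 -1.58222397e-05]
```

View pics/all.png

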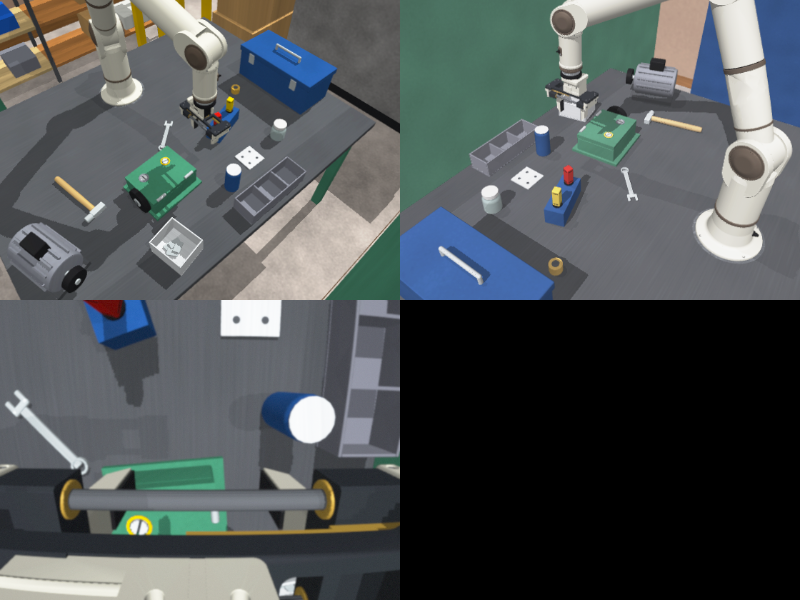

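The overview shows the red and yellow drivers in the blue stand behind the gripper (scene), both clear in the side view. The wrist view shows the yellow collar and slot near (195,315) full-res, partly between the fingers.

```bash
cat >> h.py <<'E'
def blobs(im,lo,hi,amin=30):
    hsv=cv2.cvtColor(im,cv2.COLOR_RGB2HSV); m=cv2.inRange(hsv,np.array(lo),np.array(hi))
    n,l,s,c=cv2.connectedComponentsWithStats(m)
    return m,[(int(s[i,4]),c[i].round(1).tolist(),s[i,:4].tolist()) for i in np.argsort(-s[1:,4])+1 if s[i,4]>amin]
RED=([0,150,70],[6,255,255]); YEL=([22,140,120],[32,255,255]); BLU=([105,120,40],[118,255,255])
def tri(cs,pxs):
    A=np.zeros((3,3));b=np.zeros(3)
    for c,p in zip(cs,pxs):
        e,d=rays(c,[p]); d=d[0]/np.linalg.norm(d[0]); P=np.eye(3)-np.outer(d,d); A+=P;b+=P@e
    return np.linalg.solve(A,b)
E
python3 - <<'E'
from h import *
for n in ['scene','side','wrist']:
    im=cv2.imread(f'pics/{n}0.png')[:,:,::-1].copy(); c=viewer.get_calibration(n)
    for nm,r,z in (('red',RED,.104),('yel',YEL,.104)):
        for a,p,bb in blobs(im,*r)[1][:4]:
            print(n,nm,a,p,bb,onplane(c,[p],z)[0].round(3),'@.091',onplane(c,[p],.091)[0].round(3))
E
```

```text
scene red 44 [304.9, 160.5] [300, 157, 9, 9] [0.522 0.189 0.104] @.091 [0.513 0.198 0.091]
scene yel 710 [194.2, 35.3] [183, 3, 22, 62] [-0.311  0.331  0.104] @.091 [-0.331  0.341  0.091]
scene yel 358 [288.7, 12.3] [282, 0, 14, 29] [-0.193  0.746  0.104] @.091 [-0.211  0.762  0.091]
scene yel 157 [321.6, 144.5] [317, 135, 11, 21] [0.504 0.279 0.104] @.091 [0.495 0.289 0.091]
scene yel 81 [224.5, 45.5] [221, 38, 11, 14] [-0.166  0.38   0.104] @.091 [-0.184  0.392  0.091]
side red 288 [235.2, 244.0] [229, 231, 13, 27] [0.543 0.171 0.104] @.091 [0.552 0.16  0.091]
side yel 207 [219.2, 277.6] [213, 265, 13, 24] [0.503 0.285 0.104] @.091 [0.511 0.276 0.091]
wrist red 636 [149.5, 9.1] [123, 0, 46, 25] [0.548 0.157 0.104] @.091 [0.543 0.161 0.091]
wrist yel 337 [194.2, 313.3] [177, 302, 36, 27] [ 0.568 -0.117  0.104] @.091 [ 0.564 -0.125  0.091]
wrist yel 54 [465.0, 280.4] [461, 270, 7, 22] [ 0.835 -0.082  0.104] @.091 [ 0.844 -0.089  0.091]
```

```bash
python3 - <<'E'
from h import *
o=[]
for k,p in (('stand',[.53,.16,.28]),('box',[.565,-.185,.23])):
    manip.move_pose(p,[1,0,0,0]); manip.sleep(.3)
    c,im=grab('wrist',k+'1.png'); np.save(k+'1.npy',c,allow_pickle=True)
    o.append(im[:300]); 
    for nm,r,z in (('red',RED,.137),('yel',YEL,.091),('blu',BLU,.065)):
        for a,q,bb in blobs(im,*r)[1][:3]: print(k,nm,a,q,bb,onplane(c,[q],z)[0].round(4))
st()
cv2.imwrite('pics/v2.png',np.vstack(o)[:,:,::-1])
E
```

```text
stand red 786 [287.3, 179.2] [275, 162, 27, 36] [0.5411 0.1729 0.137 ]
stand yel 1009 [251.8, 68.3] [234, 48, 35, 42] [0.5063 0.2783 0.091 ]
stand yel 155 [463.0, 280.8] [457, 256, 11, 47] [0.7576 0.0402 0.091 ]
stand yel 57 [345.1, 324.3] [323, 324, 45, 3] [ 0.6158 -0.0174  0.091 ]
stand blu 7986 [270.9, 121.2] [216, 35, 108, 174] [0.5248 0.2259 0.065 ]
stand blu 124 [433.4, 255.1] [428, 245, 11, 19] [0.729  0.0633 0.065 ]
box yel 686 [274.2, 137.4] [254, 116, 42, 44] [ 0.5637 -0.131   0.091 ]
box yel 90 [464.0, 282.2] [461, 265, 6, 36] [ 0.7624 -0.2772  0.091 ]
box yel 53 [454.4, 261.8] [446, 254, 16, 17] [ 0.7479 -0.2537  0.091 ]
box blu 720 [476.0, 6.4] [449, 0, 64, 18] [ 0.7536 -0.0071  0.065 ]
t 3.01 p [ 0.5653 -0.1843  0.2302] F [-0.1  0.4 -1.5] M [-0.05 -0.   -0.  ] gap 0.0919
```

View pics/v2.png

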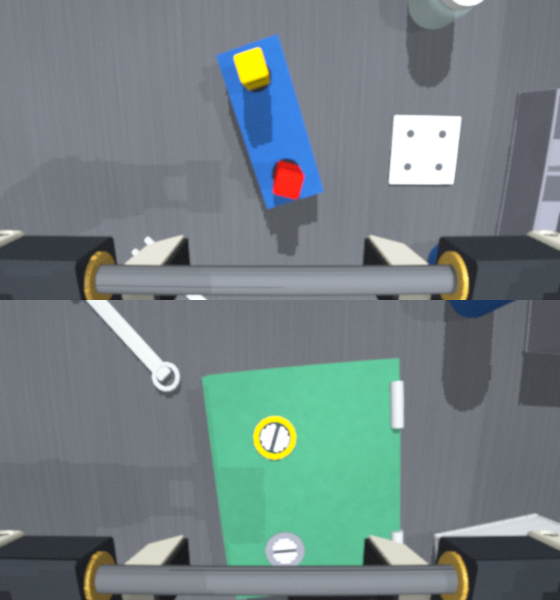

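Stand view: yellow driver top near (252,68), red near (288,180), on the blue block; box view: yellow collar centre (274,137), slot roughly vertical, slightly tilted. Now precise numbers.

```bash
python3 - <<'E'
from h import *
L=lambda k:(np.load(k+'1.npy',allow_pickle=True).item(),cv2.imread(f'pics/{k}1.png')[:,:,::-1].copy())
c,im=L('stand')
hsv=cv2.cvtColor(im,cv2.COLOR_RGB2HSV)
m=cv2.inRange(hsv,np.array([105,120,40]),np.array([118,255,255])); m[230:]=0
n,l,s,_=cv2.connectedComponentsWithStats(m); i=1+np.argmax(s[1:,4])
pts=cv2.convexHull(np.argwhere(l==i)[:,::-1].astype(np.float32)).reshape(-1,2)
W=onplane(c,pts,.065)[:,:2]; r=cv2.minAreaRect((W*1000).astype(np.float32)); print('stand',r)
for nm,rg in(('red',RED),('yel',YEL)):
    m=cv2.inRange(hsv,*map(np.array,rg)); m[230:]=0
    ys,xs=np.nonzero(m); v=hsv[ys,xs,2]; print(nm,np.percentile(v,[5,25,50,75,95]))
    t=(m>0)&(hsv[...,2]>np.percentile(v,75)*.93)
    for M,lab in((t,'top'),(m>0,'all')):
        p=np.argwhere(M)[:,::-1].astype(np.float32)
        W=onplane(c,p,.137)[:,:2]; print(nm,lab,len(p),cv2.minAreaRect((W*1000).astype(np.float32)),W.mean(0).round(4))
c,im=L('box'); hsv=cv2.cvtColor(im,cv2.COLOR_RGB2HSV)
m=cv2.inRange(hsv,*map(np.array,YEL)); m[200:]=0
p=np.argwhere(m)[:,::-1].astype(np.float32); 
(q,_,_)=cv2.fitEllipse(cv2.convexHull(p)); ctr=onplane(c,[q],.091)[0]; print('screw',q,ctr)
W=onplane(c,cv2.convexHull(p).reshape(-1,2),.091)[:,:2]; print(cv2.minEnclosingCircle((W*1000).astype(np.float32)))
yy,xx=np.mgrid[100:180,230:320]; P=np.c_[xx.ravel(),yy.ravel()]; W=onplane(c,P,.0905)[:,:2]-ctr[:2]
g=cv2.cvtColor(im,cv2.COLOR_RGB2GRAY)[P[:,1],P[:,0]]; ok=np.hypot(*W.T)<.0105
print(np.percentile(g[ok],[5,25,50,75]))
d=W[ok&(g<110)]; w,v=np.linalg.eigh(np.cov(d.T)); print(len(d),d.mean(0),np.sqrt(w)*1e3,'slot ang',np.degrees(np.arctan2(v[1,1],v[0,1])))
a=cv2.resize(cv2.imread('pics/stand1.png')[140:220,250:340],None,fx=5,fy=5,interpolation=2)
b=cv2.resize(cv2.imread('pics/box1.png')[100:180,230:310],None,fx=5,fy=5,interpolation=2)
cv2.imwrite('pics/z3.png',np.hstack([a[:400,:400],b]))
E
```

```text
stand ((525.599609375, 220.82188415527344), (70.8969497680664, 180.87998962402344), 17.431753158569336)
red [190.25 245.25 254.   254.   255.  ]
red top 608 ((541.465087890625, 169.44285583496094), (24.06498908996582, 23.12912368774414), 75.81681060791016) [0.5415 0.1696]
red all 786 ((541.0597534179688, 173.27853393554688), (31.373653411865234, 25.708892822265625), 77.01731872558594) [0.5411 0.1728]
yel [135.4 248.  255.  255.  255. ]
yel top 792 ((508.41241455078125, 274.20159912109375), (24.43806266784668, 23.826141357421875), 16.95166015625) [0.5084 0.2743]
yel all 1009 ((509.8128662109375, 271.0399169921875), (25.33285140991211, 30.836172103881836), 17.479774475097656) [0.5096 0.2713]
screw (274.29364013671875, 137.42237854003906) [ 0.56379747 -0.13103128  0.091     ]
((563.79150390625, -131.32052612304688), 19.320560455322266)
[120. 223. 254. 254.]
2 [-0.00117357 -0.00366886] [0.         0.63335773] slot ang 89.9678480612437
```

View pics/z3.png

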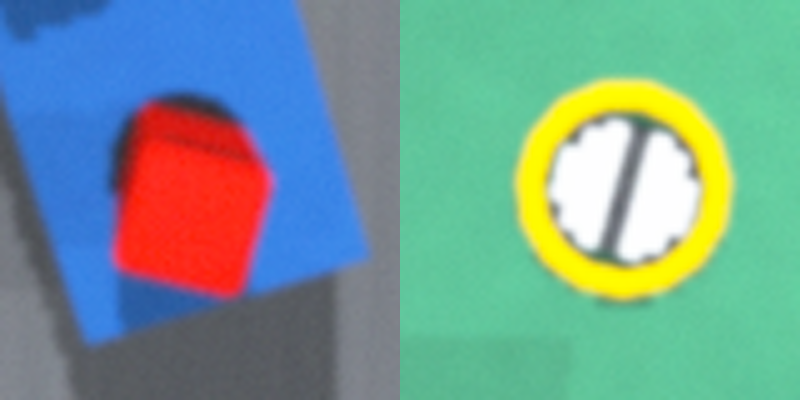

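Left crop: red handle rotated about 15°, hole edge behind it; right crop: slot from (640,120) to (605,255), i.e. about 75° in world. Pick position agrees with stand geometry (hole1 = 0.542, 0.168 vs handle 0.5415, 0.1694).

```bash
cat >> h.py <<'E'
def quat(deg): return (R.from_euler('z',deg,degrees=True)*R.from_euler('x',180,degrees=True)).as_quat()
def force(n=8,dt=.02):
    f=[];m=[]
    for _ in range(n): f.append(manip.current_force()); m.append(manip.current_wrist_torque()); manip.sleep(dt)
    return np.mean(f,0),np.mean(m,0)
E
python3 - <<'E'
from h import *
c=np.load('box1.npy',allow_pickle=True).item(); im=cv2.imread('pics/box1.png')[:,:,::-1].copy(); ctr=np.array([.5638,-.1311])
yy,xx=np.mgrid[100:180,230:320]; P=np.c_[xx.ravel(),yy.ravel()]; W=onplane(c,P,.0905)[:,:2]-ctr
g=cv2.cvtColor(im,cv2.COLOR_RGB2GRAY)[P[:,1],P[:,0]]; ok=np.hypot(*W.T)<.009
d=W[ok&(g<200)]; w,v=np.linalg.eigh(np.cov(d.T)); print(len(d),d.mean(0),np.sqrt(w)*1e3,'slot ang',np.degrees(np.arctan2(v[1,1],v[0,1])))
for pos in ([.5415,.169,.085],[.564,-.131,.17]):
    for y in (-106,-60,-14,30,76,120,166,210): 
        q=manip.solve_ik(pos,quat(y)); print(pos,y,None if q is None else np.round(q,2))
# grasp
P=np.array([.5417,.1692,.0855])
manip.move_pose(P+[0,0,.13],quat(75.8)); manip.servo_line(P,vel=.1); manip.sleep(.2); st()
effector.close(f_grip=50); manip.sleep(.2); st()
manip.servo_line(P+[0,0,.15],vel=.12); manip.sleep(.2); st()
f,m=force(); print(f,m)
for n in('scene','side','wrist'): grab(n,n+'4.png')
for n in('scene','side'):
    c=viewer.get_calibration(n); p=manip.current_tool_pos()-np.array([0,0,.076]); u=proj(c,p)[0]; print(n,u)
E
```

```text
78 [ 4.88757799e-05 -1.55712203e-04] [1.02478424 5.13063748] slot ang 74.39238239880012
[0.5415, 0.169, 0.085] -106 [-0.26  0.5  -0.12  1.88  0.08  0.76 -2.27]
[0.5415, 0.169, 0.085] -60 [-0.14  0.52 -0.26  1.87  0.18  0.77 -1.55]
[0.5415, 0.169, 0.085] -14 [-0.03  0.54 -0.41  1.87  0.29  0.79 -0.84]
[0.5415, 0.169, 0.085] 30 [ 0.06  0.56 -0.53  1.87  0.38  0.81 -0.14]
[0.5415, 0.169, 0.085] 76 [ 0.14  0.59 -0.64  1.86  0.46  0.84  0.59]
[0.5415, 0.169, 0.085] 120 [ 0.24  0.64 -0.78  1.86  0.57  0.88  1.28]
[0.5415, 0.169, 0.085] 166 [ 0.33  0.7  -0.91  1.86  0.68  0.93  2.  ]
[0.5415, 0.169, 0.085] 210 [-1.22  1.04  1.35  1.91 -1.12  1.22 -2.07]
[0.564, -0.131, 0.17] -106 [ 0.2   0.4  -0.03  1.8   0.01  0.94 -1.68]
[0.564, -0.131, 0.17] -60 [ 0.32  0.41 -0.18  1.79  0.09  0.95 -0.94]
[0.564, -0.131, 0.17] -14 [ 0.44  0.42 -0.33  1.79  0.16  0.95 -0.2 ]
[0.564, -0.131, 0.17] 30 [ 0.55  0.44 -0.47  1.79  0.24  0.97  0.51]
[0.564, -0.131, 0.17] 76 [ 0.66  0.47 -0.62  1.78  0.32  0.99  1.24]
[0.564, -0.131, 0.17] 120 [ 0.77  0.52 -0.77  1.78  0.42  1.02  1.93]
[0.564, -0.131, 0.17] 166 [ 0.95  0.65 -1.07  1.77  0.63  1.11  2.57]
[0.564, -0.131, 0.17] 210 [ 0.09  0.4   0.11  1.8  -0.06  0.94 -2.39]
t 5.99 p [0.542  0.1692 0.086 ] F [ 0.1 -0.1  0.2] M [ 0.12  0.01 -0.  ] gap 0.092
t 7.22 p [0.5417 0.1692 0.0854] F [-0.1 -0.5 -1. ] M [ 0.11 -0.06  0.02] gap 0.026
t 8.82 p [0.5414 0.1692 0.2349] F [ 0.3  0.5 -0.3] M [ 0.08 -0.08 -0.02] gap 0.0257
[ 0.09314562  0.14540392 -1.40602834] [ 0.08891652 -0.06437172  0.02679542]
scene [304.97492951 154.17501886]
side [235.48879002 227.25660482]
```

```bash
python3 - <<'E'
import cv2,numpy as np
a=cv2.imread('pics/scene4.png')[114:174,275:335]; b=cv2.imread('pics/side4.png')[187:247,205:265]
cv2.imwrite('pics/z4.png',np.hstack([cv2.resize(x,(400,400),interpolation=2) for x in(a,b)]))
E
```

```text
(no output)
```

View pics/z4.png

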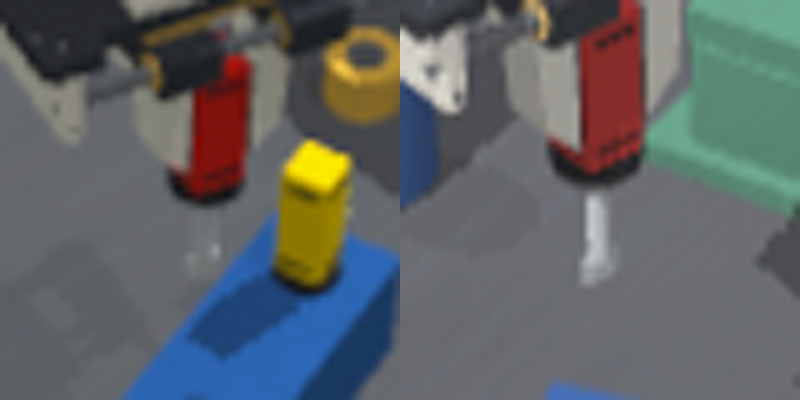

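Both views show the tool held straight, but the azimuths are near 45° so the blade width is ambiguous. I'll turn the tool to face the camera two ways.

```bash
python3 - <<'E'
from h import *
o=[]
p0=np.array([.50,.10,.26])
for y in (39,-51):
    manip.move_pose(p0,quat(y)); manip.sleep(.4)
    c,im=grab('side',f'blade{y}.png'); u=proj(c,manip.current_tool_pos()-[0,0,.076])[0]; print(y,u)
    x,v=int(u[0]),int(u[1]); o.append(cv2.resize(im[v-25:v+15,x-20:x+20],(400,400),interpolation=0))
cv2.imwrite('pics/z5.png',np.hstack(o)[:,:,::-1]); st()
E
```

```text
39 [265.39291586 211.52045142]
-51 [265.48192666 211.32186823]
t 11.86 p [0.5  0.1  0.26] F [-0.4  0.7 -1.1] M [ 0.    0.04 -0.  ] gap 0.0259
```

View pics/z5.png

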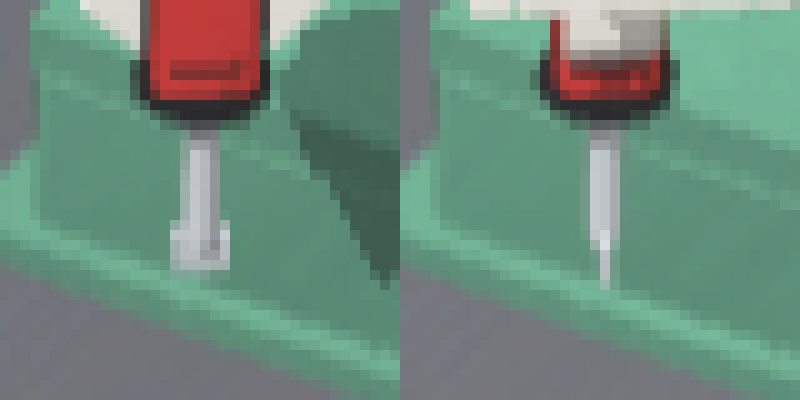

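Clear result: at jaw yaw 39° the blade shows wide (14 mm), at −51° thin; so the blade lies along the jaw axis, and seating yaw is 74.4°. Now approach and feel.

```bash
python3 - <<'E'
from h import *
S=np.array([.5638,-.1312])
manip.move_pose([*S,.19],quat(74.4)); manip.servo_line([*S,.175],vel=.05); manip.sleep(.3); st()
f0,m0=force(); np.save('f0.npy',[f0,m0]); print(f0,m0)
z=.175
while z>.155:
    z-=.0008; manip.servo_line([*S,z],vel=.03); f,m=force(3,.01); d=f-f0
    if abs(d[2])>1.5: print('contact',round(z,4),d.round(2),(m-m0).round(3)); 
    if np.abs(d[2])>2.5: break
st(); manip.sleep(.2); f,m=force(); print((f-f0).round(2),(m-m0).round(3)); print('blade z',manip.current_tool_pos()[2]-.0759)
E
```

```text
t 14.72 p [ 0.564  -0.1312  0.1753] F [ 0.3 -0.  -1. ] M [ 0.09 -0.04  0.03] gap 0.0258
[ 0.293095    0.12739849 -1.58580565] [ 0.07801934 -0.05824601  0.00177143]
contact 0.1606 [-0.9   0.    4.89] [0.031 0.26  0.028]
t 19.81 p [ 0.564  -0.1312  0.161 ] F [-0.6  0.2  2.9] M [ 0.14  0.25 -0.05] gap 0.0257
[-1.18 -0.22  5.15] [0.051 0.236 0.011]
blade z 0.08487695027291536
```

Contact at blade z 0.0849, below any possible head top, with about 5 N: the blade is in the slot, with a slight side push in −x. Press to ~13.8 N, relieving the side force.

```bash
python3 - <<'E'
from h import *
f0,m0=np.load('f0.npy'); x,y,z=.5636,-.1312,.1606
for i in range(25):
    f,m=force(5,.01); d=f-f0
    print(round(z,4),round(manip.current_tool_pos()[2],5),d.round(2),(m-m0).round(3))
    if d[2]>13.2 : break
    z-=min(.0008,max(.0001,(13.6-d[2])/2000*.8)); 
    x+=np.clip(d[0]*.00015,-.0003,.0003); y+=np.clip(d[1]*.00015,-.0003,.0003)
    t=manip.current_clock(); manip.servo_line([x,y,z],vel=.01); 
print(manip.current_clock()-t); st(); np.save('cmd.npy',[x,y,z]); print(x,y,z)
E
```

```text
0.1606 0.16076 [-1.35 -0.04  5.56] [ 0.053  0.211 -0.001]
0.1598 0.16006 [-0.15 -0.02  6.37] [ 0.039 -0.05   0.01 ]
0.159 0.1594 [-0.48  0.17  7.27] [ 0.072 -0.008  0.005]
0.1582 0.15879 [-0.65 -0.49  8.89] [ 0.074  0.101 -0.013]
0.1574 0.1582 [-0.54  0.59  9.58] [ 0.11   0.184 -0.033]
0.1566 0.15759 [-0.7   0.22 11.06] [ 0.091  0.251 -0.002]
0.1558 0.15699 [-1.66  0.18 11.95] [ 0.069  0.307 -0.02 ]
0.1551 0.15654 [-1.27 -0.14 13.09] [ 0.067  0.303 -0.015]
0.1549 0.15641 [-1.05  0.25 13.15] [0.106 0.249 0.013]
0.1548 0.15633 [-0.92 -0.13 13.12] [0.061 0.215 0.012]
0.1546 0.15621 [-1.25  0.09 13.52] [0.104 0.193 0.007]
0.2917000000000023
t 23.1 p [ 0.5638 -0.1311  0.1562] F [-0.8 -0.1 12.5] M [ 0.17  0.13 -0.02] gap 0.0258
0.5622855709413591 -0.1311103184628823 0.15456399486825748
```

```bash
cat > turn.py <<'E'
from h import *
import sys
def turn(yaw,end,step,mlim=.24):
    f0,m0=np.load('f0.npy'); x,y,z=np.load('cmd.npy'); n=0; fx=[]
    while yaw>end:
        yaw-=step; t=manip.current_clock(); manip.servo_line([x,y,z],quat(yaw),vel=.01); dt=manip.current_clock()-t
        f,m=force(5,.01); d=f-f0; dm=m-m0; fx.append(d[2])
        if n%2==0 or abs(dm[2])>.15: print(round(yaw,1),'dt',round(dt,2),'z',manip.current_tool_pos()[2].round(5),'F',d.round(2),'M',dm.round(3))
        z+=np.clip((d[2]-13.8)/8000*.6,-.0003,.0005)
        x+=np.clip(d[0]*.0001,-.0002,.0002); y+=np.clip(d[1]*.0001,-.0002,.0002)
        n+=1; np.save('cmd.npy',[x,y,z])
        if abs(dm[2])>mlim or not 12<d[2]<15.6: print('stop',yaw,d,dm); break
    a=R.from_quat(manip.current_tcp_rot()).as_matrix()[:,0]; print('yaw meas',np.degrees(np.arctan2(a[1],a[0]))); st(); print('Fz range',min(fx),max(fx))
E
python3 - <<'E'
from turn import *
c=np.load('cmd.npy'); c[0]=.5632; np.save('cmd.npy',c)
turn(74.4,58,2.)
E
```

```text
72.4 dt 0.25 z 0.15604 F [-1.94  0.24 13.97] M [0.089 0.546 0.014]
68.4 dt 0.25 z 0.1561 F [-1.45  0.58 13.51] M [0.177 0.468 0.065]
64.4 dt 0.25 z 0.15609 F [-1.8   0.58 13.84] M [0.214 0.45  0.069]
60.4 dt 0.25 z 0.15619 F [-0.88  0.33 13.74] M [0.143 0.341 0.089]
56.4 dt 0.25 z 0.1562 F [-1.36  0.72 13.54] M [0.134 0.239 0.065]
yaw meas 56.41828197752897
t 25.73 p [ 0.5632 -0.1307  0.1562] F [-1.5 -0.6 11.5] M [0.24 0.14 0.07] gap 0.0259
Fz range 13.513696168657436 14.42469232982397
```

```bash
python3 - <<'E'
from turn import *
turn(56.4,-8,3.)
E
```

```text
53.4 dt 0.25 z 0.15626 F [-0.82  0.08 13.27] M [0.105 0.178 0.071]
47.4 dt 0.25 z 0.15625 F [-0.85  0.59 13.65] M [0.11  0.122 0.068]
41.4 dt 0.25 z 0.15629 F [-0.73  0.28 13.21] M [0.116 0.081 0.081]
35.4 dt 0.25 z 0.15626 F [-0.57  0.48 13.45] M [ 0.116 -0.016  0.065]
29.4 dt 0.25 z 0.15625 F [-0.19  0.18 13.69] M [ 0.073 -0.028  0.094]
23.4 dt 0.25 z 0.15624 F [-0.19  0.36 13.67] M [ 0.07  -0.027  0.062]
17.4 dt 0.25 z 0.15619 F [-0.4   0.65 13.48] M [ 0.067 -0.057  0.08 ]
11.4 dt 0.25 z 0.15622 F [-0.07  0.2  13.64] M [ 0.052 -0.073  0.066]
5.4 dt 0.25 z 0.15624 F [-0.41  0.76 13.25] M [ 0.031 -0.044  0.063]
-0.6 dt 0.25 z 0.15622 F [ 0.26  0.28 13.16] M [ 0.046 -0.08   0.052]
-6.6 dt 0.25 z 0.15614 F [ 0.04  0.19 13.56] M [ 0.044 -0.049  0.049]
yaw meas -9.583509188019551
t 32.14 p [ 0.5633 -0.1301  0.1562] F [ 1.2  0.  11.3] M [ 0.14 -0.11  0.1 ] gap 0.0259
Fz range 13.11384845501344 13.83031916552008
```

```bash
python3 - <<'E'
from turn import *
turn(-9.6,-24,1.5,.17)
E
```

```text
-11.1 dt 0.25 z 0.15611 F [ 0.29  0.39 13.83] M [ 0.024 -0.04   0.095]
-14.1 dt 0.25 z 0.15613 F [-0.15  0.62 13.79] M [ 0.011 -0.024  0.07 ]
-17.1 dt 0.25 z 0.15613 F [-0.13  0.21 13.63] M [ 0.003 -0.04   0.079]
-20.1 dt 0.25 z 0.15611 F [ 0.25  0.09 13.46] M [-0.038 -0.063  0.077]
-23.1 dt 0.25 z 0.15608 F [-0.08  0.09 13.45] M [-0.037 -0.004  0.073]
yaw meas -24.586551280516765
t 35.06 p [ 0.5634 -0.13    0.1561] F [ 0.8  0.9 11.8] M [ 0.06 -0.05  0.02] gap 0.026
Fz range 13.451140967271574 13.832834386139673
```

```bash
python3 - <<'E'
from turn import *
turn(-24.6,-33,1.,.15)
E
```

```text
-25.6 dt 0.25 z 0.15606 F [-0.16 -0.03 13.76] M [-0.031 -0.026  0.085]
-27.6 dt 0.25 z 0.15606 F [ 0.29 -0.27 13.64] M [-0.042 -0.028  0.148]
-28.6 dt 0.25 z 0.15605 F [ 0.18  0.15 13.78] M [-0.061 -0.037  0.181]
stop -28.6 [ 0.17870209  0.14677978 13.78197881] [-0.06103853 -0.03715258  0.18135268]
yaw meas -28.56818581353605
t 36.23 p [ 0.5634 -0.13    0.156 ] F [ 1.6 -0.1 12.9] M [ 0.05 -0.07  0.16] gap 0.026
Fz range 13.636124457268032 13.781978808798502
```

Torque rises at the solid stop (0.18 N m), so the turn is complete. Ease back a little inside the slot play and lift.

```bash
python3 - <<'E'
from h import *
f0,m0=np.load('f0.npy'); x,y,z=np.load('cmd.npy')
manip.servo_line([x,y,z],quat(-25.5),vel=.01)
for k in range(8):
    z+=.0012; manip.servo_line([x,y,z],vel=.012); f,m=force(3,.01); print(round(z,4),manip.current_tool_pos()[2].round(4),(f-f0).round(2),(m-m0).round(3))
manip.servo_line([x,y,.20],vel=.08); st()
manip.move_pose([.5638,-.195,.25],quat(0)); manip.sleep(.3)
c,im=grab('wrist','box6.png'); u=proj(c,[.5638,-.1311,.09])[0].astype(int); print(u)
a=cv2.resize(im[u[1]-40:u[1]+40,u[0]-40:u[0]+40],(400,400),interpolation=2)
cv2.imwrite('pics/z6.png',np.hstack([a,cv2.resize(im,(533,400))[:, :400]])[:,:,::-1]); st()
E
```

```text
0.1551 0.157 [ 0.45  0.4  12.19] [-0.061 -0.19   0.041]
0.1563 0.1579 [ 1.08  0.32 10.  ] [-0.114 -0.368  0.029]
0.1575 0.1589 [ 1.73 -0.46  8.59] [-0.147 -0.543  0.041]
0.1587 0.1597 [ 2.92 -0.08  7.33] [-0.191 -0.897  0.033]
0.1599 0.1607 [ 4.99 -0.23  5.18] [-0.282 -1.591  0.032]
0.1611 0.1612 [ 5.25 -0.15  3.41] [-0.198 -1.473  0.04 ]
0.1623 0.1618 [3.63 0.2  0.53] [ 0.014 -1.166  0.047]
0.1635 0.1627 [ 0.72  1.74 -1.24] [ 0.386 -0.428  0.031]
t 39.28 p [ 0.5612 -0.13    0.2005] F [-0.   0.2 -2.4] M [-0.03  0.08 -0.01] gap 0.0258
[276 126]
t 40.22 p [ 0.5637 -0.194   0.2495] F [ 0.   0.3 -2.7] M [-0.05 -0.03  0.01] gap 0.0256
```

View pics/z6.png

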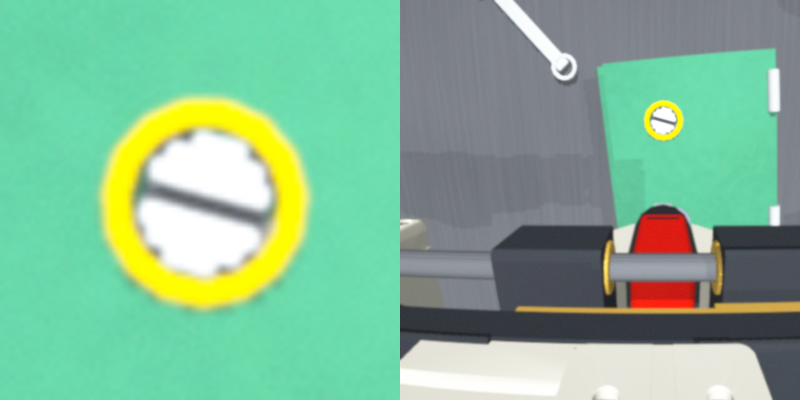

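Slot now runs at about −13° (from 74°), ~88° turned, and the head came back up with the blade (contact lost at the original up height). There was a side force on withdrawal, so compare the tool in the grip with the earlier lift pictures at the same pose.

```bash
python3 - <<'E'
from h import *
P=np.array([.5417,.1692,.2355]); manip.move_pose(P,quat(75.8)); manip.sleep(.4); st(); o=[]
for n,(r,k) in(('scene',(114,275)),('side',(187,205))):
    c,im=grab(n,n+'7.png'); old=cv2.imread(f'pics/{n}4.png')[:,:,::-1]
    o.append(np.vstack([cv2.resize(q[r:r+60,k:k+60],(300,300),interpolation=2) for q in(old,im)]))
    for q in(old.copy(),im): print(n,blobs(q,*RED)[1][:1])
cv2.imwrite('pics/z7.png',np.hstack(o)[:,:,::-1])
E
```

```text
t 41.98 p [0.5419 0.1688 0.2355] F [ 0.1  0.  -2. ] M [ 0.06 -0.03 -0.  ] gap 0.0256
scene [(138, [307.5, 133.1], [302, 122, 11, 21])]
scene [(140, [307.4, 132.9], [303, 122, 9, 21])]
side [(184, [236.1, 200.2], [229, 186, 12, 27])]
side [(185, [236.1, 200.0], [228, 186, 13, 27])]
```

View pics/z7.png

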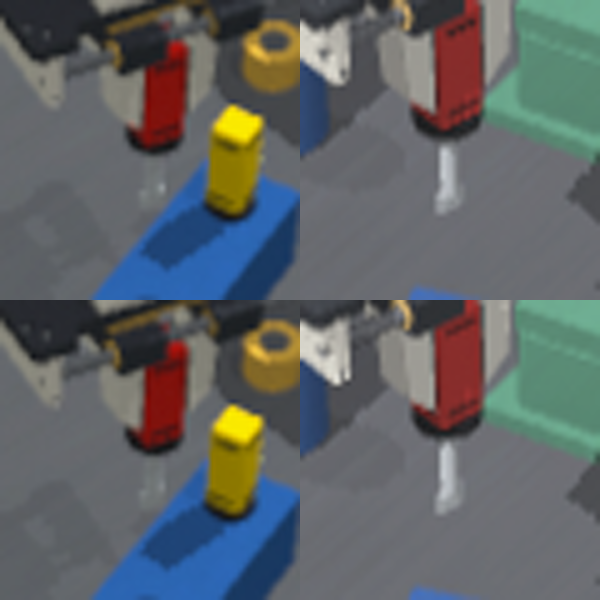

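The tool sits in the grip as before. Lower it with force checks, seat, release.

```bash
python3 - <<'E'
from h import *
x,y=.5417,.1692; f0,_=force()
ok=True
for z in list(np.arange(.165,.094,-.01))+list(np.arange(.0935,.0825,-.001)):
    manip.servo_line([x,y,z],vel=.06 if z>.094 else .03); f,m=force(2,.01); d=f-f0
    if np.abs(d).max()>2.5: print(round(z,4),manip.current_tool_pos().round(4),d.round(2))
    if d[2]>4 or np.abs(d[:2]).max()>6: break
st()
if manip.current_tool_pos()[2]<.0880:
    effector.open_jaws(); manip.sleep(.2); st()
    manip.servo_line([x,y,.22],vel=.12); manip.move_pose([.53,.16,.28],[1,0,0,0]); manip.sleep(.3); st()
    c,im=grab('wrist','stand8.png'); c2,i2=grab('side','side8.png')
    b=blobs(im,*RED)[1][0]; print(b,[q[:2] for q in blobs(i2,*RED)[1][:1]])
    cv2.imwrite('pics/z8.png',np.hstack([cv2.resize(im[:260],(560,260)),cv2.resize(i2[210:310,180:270],(234,260),interpolation=2)])[:,:,::-1])
E
```

```text
0.0845 [0.5418 0.1692 0.0855] [-2.73 -1.44  8.5 ]
t 48.56 p [0.5418 0.1692 0.0855] F [-3.4 -0.6  7.2] M [-0.12  0.62  0.02] gap 0.026
t 49.9 p [0.5417 0.1692 0.0845] F [ 0.7  0.3 -0.2] M [ 0.15 -0.02  0.05] gap 0.0915
t 52.58 p [0.5299 0.1599 0.2797] F [1.2 0.6 0.6] M [ 0.    0.01 -0.02] gap 0.0917
(783, [288.0, 180.1], [275, 163, 28, 36]) [(289, [235.1, 244.1])]
```

View pics/z8.png

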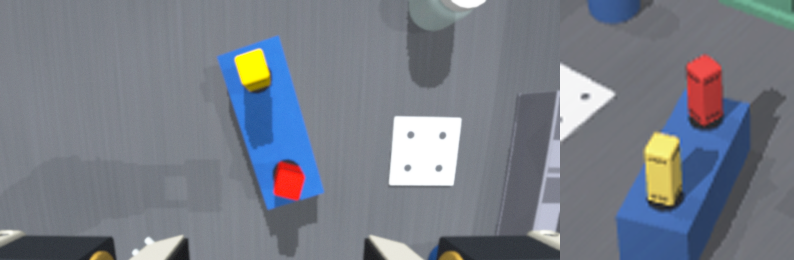

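Red driver is upright and fully down: its wrist centroid is (288,180) against (287,179) originally, and the side centroid is (235.1,244.1) against (235.2,244.0). The yellow driver hasn't moved, and the robot is clear.

```bash
python3 -c "
from h import *
manip.hand_in(); st()"
```

```text
the job is handed in; nothing more can be done
the job is handed in; nothing more can be done
```

The screw is turned a quarter turn and looks locked, and the red screwdriver is back upright and fully down in its hole. I handed the job in at about 52.6 s of the 72 s allowed.

- **Seating:** I took the red driver and seated its blade in the slot, with the blade end at 84.9 mm, which is below any possible head height.
- **Pressing and turning:** I pressed to about 13.5 N and turned clockwise to the solid stop. The force I sampled at each step stayed at 14.4 N or below, with about 0.07 N m while turning and 0.18 N m at the stop. Readings were taken between steps, so a brief peak in between would not show.
- **Locked check:** In the picture the slot moved from about 74° to about −13°, roughly 88° of turn. The spring force was still about 5 N when the head was back at its original height, so it did spring up. I did not test the lock by twisting the screw back.
- **Return to stand:** The red driver's image positions match its starting ones to within 1 pixel, and the yellow driver is where it was.

Two readings were not clean. While I withdrew the blade, there was up to 5 N of side force; afterwards the driver still sat straight in the grip. On the way back into the stand, the flange touched down at 8.5 N.

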